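# Flip the marker of the occupied pad spindle

## Robot

A 6-joint arm with a two-finger parallel gripper is mounted at the origin on the work surface. World frame = base frame: x ahead of the robot, y to its left, z up, the work surface at z = 0. Lengths are in m, angles in rad, forces in N, time in s.
With the tool pointing down it reaches from about 0.35 to 0.975 m from the base axis. Payload 4.9 kg.
Tool frame: the origin (TCP) lies at the very end of the fingers, on their centre line; the grasp point (between the pads) lies 19 mm behind it (ctrl.grasp_offset is the distance from the TCP to the grasp point, in m); z points along the fingers, y is the line along which they close (so a half turn about z gives the same grasp; the last joint's range is limited). The gripper opens to 85 mm and grips with 20 to 120 N. Pads are 22 mm wide; open, the fingers measure 114 mm over their backs; the gripper's body (76 mm by 85 mm) begins 54 mm behind the grasp point. The pads swing forward as they close: fully open they stand 13 mm farther back than shut.
Start: joints at [1.116, 0.053, 1.613, -0, 1.476, -0.119], TCP at [0.206, 0.59, 0.231] pointing down, gripper open.
Joint ranges: [-3.01, 3.01], [-1.01, 2.22], [0.06, 2.58], [-1.02, 4.17], [0.09, 2.62], [-3.14, 3.14]. Speed limits (rad/s): [2.57, 2.57, 3.14, 3.14, 3.14, 3.14].

## Interface

Orientations are given as a rotation vector (axis times angle).
In Python, from station import ctrl, optics gives the robot as it stands.
- The arm moves only by the shell command python3 -m handwheel 'ROWS' [OPENING] [FORCE]. ROWS is JSON, a list of rows, each an object of numbers: "tx", "ty", "tz": the shift along the tool's x, y, z in mm; "roll": the turn about the tool's z in rad. A call has 1 to 12 rows; each row shifts and turns the commanded pose from where the row before left it, along the tool's axes as they then stand; what a row does not reach is not made up. A row lasts 1/12 s, in which the tool goes at most 41.7 mm and 7.16 degrees, less where a joint would pass 70% of its speed; a pose out of reach is approached as far as the arm can. A call with a gripper value outside its range is refused whole. OPENING is the finger opening in mm, from 0 to 85.4, set as the call begins (- or left out, the last holds). The fingers move at their own pace and stop on an object; FORCE is the grip in N (left out, the last holds). Time passes only in rows, so rows that do not move let the fingers close. It gives the time, the measured TCP pose, the force, the opening and the grip force at its end, in the units of the state.
- ctrl.get_obs(): the state, without advancing time (a new reading comes with each control period).
- optics.get_image(name): name is "scene" or "top" or "wrist"; returns (picture, depth): 400x640x3 uint8, red, green, blue; 400x640 float32, m along the optical axis (not along the pixel's ray), 0 where there is no reading.
- optics.camera_params(name): a dict with "mtx" (3x3 intrinsics, pixels), "extrinsics" (4x4, takes a point from camera to world coordinates); the wrist camera has in their place "tool_from_camera" (4x4, takes a point from camera to tool coordinates, whose origin is the TCP and whose axes are the flange's). Camera axes: x right, y down, z forward; pixel columns grow to the right and rows downward; lengths in m; the calibration is good to about 2 mm. A picture is of the moment at which its call begins: read the wrist's pose just before it. camera_params takes no time and is no camera call.
- ctrl.finish_job(): hands the job in; it is judged then, once.
The state is a dict: "t": time; "q": joint angles; "dq": joint speeds; "effort": joint torques, N m; "tool_pos": TCP position; "tool_rot": TCP orientation; "contact_force": force on the tool from outside, world axes, zero at the start; "wrist_torque": the same for the moment, N m; "opening": finger opening in m; "grip_force": force on a finger pad.
Only numpy, scipy, OpenCV 4.12 (cv2) and the standard library are available. Lean on these libraries where they do the work, as an engineer would, in place of code of your own. Each camera call takes 0.05 s, during which the arm holds its last target. There are 200 camera calls.

## Task

Three pad stands on the polishing bench each have a spindle and a hinged marker paddle; a foam pad has been put on one of the spindles. Push that stand's marker up and right over its pivot until it lies flat on the opposite rest with the ring face up. Do it gently, without slapping, pinching or forcing it. Pick nothing up, and leave the pad, the other two markers and everything else on the bench as they are.

Things in the scene. Friction and masses are not known exactly. Their poses are not given: they have to be found in the camera images.
- stand_a: the stand whose spindle carries the foam pad: fixed steel base, 8 mm thick, 120 x 90 mm under the paddle. Origin on the bench straight below the paddle's pivot; x runs from the first rest to the oppopoint rest (roughly to the robot's left), y along the pivot axis (roughly towards the robot). Rests 12 x 42 mm at x = -35 and 35 mm, tops 66 mm high. Spindle at y = -88 mm, 14 mm thick, 62 mm high
- pivot_a (a point): middle of the pivot axis of stand_a's paddle, fixed, 70 mm above the bench, axes as the stand's. The pivot runs between two cheeks at y = +-37 mm (6 mm thick, 16 long, tops 82 mm high)
- marker_a (a joint): paddle angle, rad: 0 = level towards the stand's -x, over the first rest, bar face up; 1.57 = straight up; 3.14 = level towards +x on the oppopoint rest, ring face up; stops at both ends. Starts at 0 to 0.25. Stiff hinge (0.06 N m, 0.8 N at the free edge): it stays wherever it is let go, so it must be pushed all the way down
- marker_a_edge (a point): middle of the free edge of stand_a's white paddle; turns with it. The paddle is a flat plate 60 mm wide along the pivot, 6 mm thick, about 50 g; this edge is 78 mm from the pivot axis, which lies in the plate's middle plane
- stand_b: a stand with an empty spindle: fixed steel base, 8 mm thick, 120 x 90 mm under the paddle. Origin on the bench straight below the paddle's pivot; x runs from the first rest to the oppopoint rest (roughly to the robot's left), y along the pivot axis (roughly towards the robot). Rests 12 x 42 mm at x = -35 and 35 mm, tops 66 mm high. Spindle at y = -88 mm, 14 mm thick, 62 mm high
- pivot_b (a point): middle of the pivot axis of stand_b's paddle, fixed, 70 mm above the bench, axes as the stand's. The pivot runs between two cheeks at y = +-37 mm (6 mm thick, 16 long, tops 82 mm high)
- marker_b (a joint): paddle angle, rad: 0 = level towards the stand's -x, over the first rest, bar face up; 1.57 = straight up; 3.14 = level towards +x on the oppopoint rest, ring face up; stops at both ends. Starts at 0 to 0.25. Stiff hinge (0.06 N m, 0.8 N at the free edge): it stays wherever it is let go, so it must be pushed all the way down
- marker_b_edge (a point): middle of the free edge of stand_b's white paddle; turns with it. The paddle is a flat plate 60 mm wide along the pivot, 6 mm thick, about 50 g; this edge is 78 mm from the pivot axis, which lies in the plate's middle plane
- stand_c: the other stand with an empty spindle: fixed steel base, 8 mm thick, 120 x 90 mm under the paddle. Origin on the bench straight below the paddle's pivot; x runs from the first rest to the oppopoint rest (roughly to the robot's left), y along the pivot axis (roughly towards the robot). Rests 12 x 42 mm at x = -35 and 35 mm, tops 66 mm high. Spindle at y = -88 mm, 14 mm thick, 62 mm high
- pivot_c (a point): middle of the pivot axis of stand_c's paddle, fixed, 70 mm above the bench, axes as the stand's. The pivot runs between two cheeks at y = +-37 mm (6 mm thick, 16 long, tops 82 mm high)
- marker_c (a joint): paddle angle, rad: 0 = level towards the stand's -x, over the first rest, bar face up; 1.57 = straight up; 3.14 = level towards +x on the oppopoint rest, ring face up; stops at both ends. Starts at 0 to 0.25. Stiff hinge (0.06 N m, 0.8 N at the free edge): it stays wherever it is let go, so it must be pushed all the way down
- marker_c_edge (a point): middle of the free edge of stand_c's white paddle; turns with it. The paddle is a flat plate 60 mm wide along the pivot, 6 mm thick, about 50 g; this edge is 78 mm from the pivot axis, which lies in the plate's middle plane
- pad: blue foam polishing pad with a centre hole, 74 mm across, 26 high, loose on the spindle of stand_a (its underside 16 mm above the bench, its top at 42 mm); origin at the centre of its underside
- tape: roll of masking tape lying flat, 50 mm across, 24 high; loose bystander, origin at its underside
- jar: small black jar, 44 mm across, 45 high; loose bystander, origin at its underside
- sanding_block: hand sanding block, 70 x 120 mm, 44 high; loose bystander, origin at its underside
- spare_pad: spare foam pad lying on the bench, 74 mm across, 26 high, same as the pad on the spindle; loose bystander, origin at its underside
- wrench: open wrench lying flat on the bench, about 180 mm long; loose bystander, origin at its underside
There are look-alikes about, which are no part of the job. Leave any orange look-alike of the stand_a alone.

How it is judged:
On the way:
1. the marker of the stand with the pad has been pushed up past upright (value of joint marker_a above 1.6 rad).
At the end, for the whole second after the job is handed in: The marker of the stand with the pad lies flat on the opposite rest (joint above 3.0 rad, at rest); the other two markers still lie near their first rests (below 0.45 rad); the pad is still on its spindle, within 20 mm of where it was (value of joint marker_a above 3 rad and velocity of joint marker_a between -0.1 and 0.1 rad/s and value of joint each of marker_b, marker_c below 0.45 rad and distance of pad from where it was at the start of the episode below 0.02 m and linear speed of pad below 0.02 m/s); the robot touches nothing.
It fails at once if the pad is lifted, carried or shoved (20 mm) (distance of pad from where it was at the start of the episode above 0.02 m).
It fails at once if another stand's marker is raised (above 0.6 rad) (value of joint any of marker_b, marker_c above 0.6 rad).
It fails at once if the marker is slapped over (faster than 10 rad/s) (velocity of joint marker_a above 10 rad/s).
It fails at once if the marker or its stand is pinched or forced (fingers on it with over 35 N) (contact force between the fingers and stand_a above 35 N).
It fails at once if a bystander is lifted or pushed away (30 mm) (distance of any of tape, jar, sanding_block, spare_pad, wrench from where it was at the start of the episode above 0.03 m).
It also fails if it takes over 35 s, if anything falls off the work surface, if the arm or the gripper's body presses on something with over 40 N, if the wrist force passes 120 N, or if a joint passes its speed limit or range.

## Working session

There is one attempt and no reset: what is moved stays moved. The work goes in short steps, Python scripts to look and compute and a shell command to move; the robot and the scene stay as the last step left them, time stands still between calls to the robot, and variables do not carry over. Pictures are saved under pics/ and viewed, at most 10 in all, crops included, and the job is handed in when it is done.

```bash
mkdir -p pics; ls; python3 - <<'E'
from station import ctrl, optics
import cv2,numpy as np
for n in("top","scene"):
    im,d=optics.get_image(n); cv2.imwrite(f"pics/{n}0.png",im[:,:,::-1]); np.save(f"{n}.npy",d)
    p=optics.camera_params(n); print(n,p["mtx"].tolist(),p["extrinsics"].round(3).tolist())
o=ctrl.get_obs(); print(o["t"],o["tool_pos"],o["tool_rot"],o["opening"])
E
```

```text
pics
top [[402.0759896465687, 0.0, 314.93325708887596], [0.0, 402.0759896465687, 205.0425371213139], [0.0, 0.0, 1.0]] [[0.059, -0.977, 0.203, 0.182], [-0.998, -0.058, 0.01, -0.026], [0.002, -0.203, -0.979, 1.314], [0.0, 0.0, 0.0, 1.0]]
scene [[417.51822706054446, 0.0, 319.32233492951855], [0.0, 417.51822706054446, 201.69139280668273], [0.0, 0.0, 1.0]] [[-0.007, 0.546, -0.838, 1.514], [1.0, -0.001, -0.009, -0.019], [-0.006, -0.838, -0.546, 0.759], [0.0, 0.0, 0.0, 1.0]]
0.1 [0.20571592 0.58955133 0.23015503] [-5.24957867e-01 -3.09686163e+00  2.96282705e-03] 0.08575098855994222
```

View pics/top0.png

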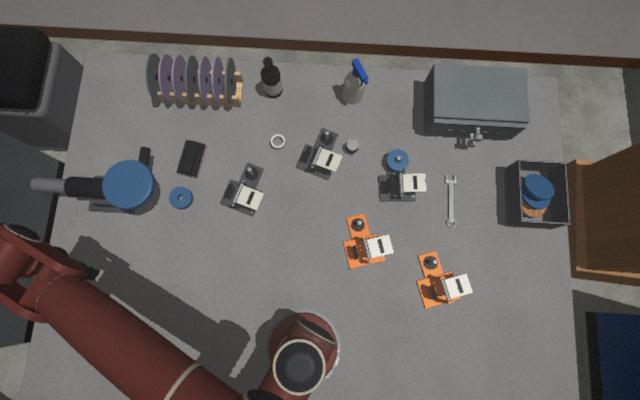

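View pics/scene0.png

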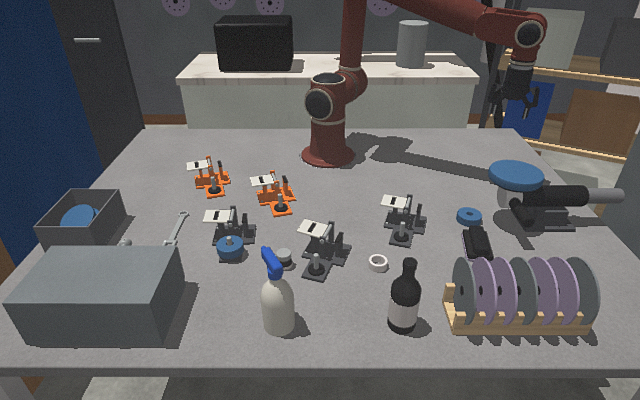

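The top view shows the pad on the spindle at (397,160), with stand_a's white paddle at (413,183). In the scene view the same paddle is at (217,216). The orange stands are decoys. Next I'll measure from depth in both views.

```bash
cat > h.py <<'E'
import cv2,numpy as np
from station import optics
def cloud(n,d):
    p=optics.camera_params(n);K=np.array(p["mtx"]);v,u=np.mgrid[:400,:640]
    c=np.stack([(u-K[0,2])*d/K[0,0],(v-K[1,2])*d/K[1,1],d],-1)
    E=np.array(p["extrinsics"]);return c@E[:3,:3].T+E[:3,3]
E
python3 - <<'E'
from h import *
rois={"top":dict(pad=(384,148,410,172),paddle=(396,168,430,198),stand=(375,168,430,205)),"scene":dict(pad=(214,232,246,264),paddle=(200,206,234,226),stand=(200,205,260,245))}
for n in rois:
    im=cv2.imread(f"pics/{n}0.png");P=cloud(n,np.load(f"{n}.npy"));hsv=cv2.cvtColor(im,cv2.COLOR_BGR2HSV)
    for k,(a,b,c,d) in rois[n].items():
        p=P[b:d,a:c].reshape(-1,3);h=hsv[b:d,a:c].reshape(-1,3)
        if k=="pad":m=(h[:,0]>95)&(h[:,0]<125)&(h[:,1]>110)
        elif k=="paddle":m=(h[:,2]>150)&(h[:,1]<50)
        else:m=p[:,2]>.055
        q=p[m&(p[:,2]>.004)]
        r=cv2.minAreaRect((q[:,:2]*1000).astype(np.float32))
        print(n,k,len(q),q.mean(0).round(4),np.percentile(q,[3,97],0).round(3).tolist(),np.round(cv2.boxPoints(r)).tolist(),r)
        if k=="paddle":
            A=np.c_[q[:,:2],np.ones(len(q))];print(" plane",np.linalg.lstsq(A,q[:,2],rcond=None)[0].round(3))
    if n=="top":
        # dark base at low z
        b=P[165:208,370:432].reshape(-1,3);q=b[(b[:,2]>.005)&(b[:,2]<.012)]
        print("base",np.round(cv2.boxPoints(cv2.minAreaRect((q[:,:2]*1000).astype(np.float32)))).tolist())
    a,b,c,d=(370,135,440,215) if n=="top" else (190,195,270,275)
    cv2.imwrite(f"pics/{n}c.png",cv2.resize(im[b:d,a:c],None,fx=7,fy=7,interpolation=cv2.INTER_CUBIC))
E
```

```text
top pad 224 [ 0.6178 -0.2728  0.0481] [[0.593, -0.305, 0.037], [0.645, -0.245, 0.047]] [[182.0, -26.0], [625.0, -320.0], [662.0, -264.0], [220.0, 30.0]] ((422.289306640625, -145.26190185546875), (67.13688659667969, 531.3410034179688), 56.39974594116211)
top paddle 376 [ 0.529  -0.3203  0.0788] [[0.503, -0.356, 0.071], [0.559, -0.283, 0.081]] [[182.0, -26.0], [552.0, -407.0], [614.0, -347.0], [244.0, 34.0]] ((398.0491027832031, -186.6359405517578), (86.21082305908203, 530.5569458007812), 44.11878204345703)
 plane [-1.5    0.699  1.096]
top stand 593 [ 0.5225 -0.3025  0.0958] [[0.487, -0.355, 0.064], [0.561, -0.241, 0.084]] [[182.0, -26.0], [530.0, -385.0], [610.0, -308.0], [262.0, 51.0]] ((396.0907897949219, -167.10366821289062), (110.59379577636719, 499.7859191894531), 44.11878204345703)
base [[455.0, -202.0], [472.0, -401.0], [615.0, -389.0], [598.0, -189.0]]
scene pad 286 [ 0.6285 -0.2744  0.0466] [[0.588, -0.307, 0.038], [0.65, -0.244, 0.044]] [[571.0, -255.0], [593.0, -322.0], [1514.0, -19.0], [1492.0, 47.0]] ((1042.511474609375, -137.22177124023438), (968.99169921875, 70.10203552246094), 18.186914443969727)
scene paddle 284 [ 0.5455 -0.3168  0.0826] [[0.506, -0.356, 0.072], [0.564, -0.281, 0.079]] [[488.0, -286.0], [510.0, -370.0], [1536.0, -103.0], [1514.0, -19.0]] ((1011.7257080078125, -194.6543731689453), (1060.0089111328125, 86.38977813720703), 14.594810485839844)
 plane [ 0.645  0.11  -0.235]
scene stand 539 [ 0.5582 -0.2993  0.0855] [[0.494, -0.355, 0.057], [0.622, -0.242, 0.082]] [[480.0, -251.0], [507.0, -369.0], [1540.0, -137.0], [1514.0, -19.0]] ((1010.2702026367188, -194.13381958007812), (1059.039794921875, 120.99930572509766), 12.631644248962402)
```

```bash
python3 -c "
import cv2,numpy as np
a=cv2.imread('pics/topc.png');b=cv2.imread('pics/scenec.png');b=cv2.resize(b,(400,400));a=cv2.resize(a,(400,457));c=np.zeros((457,800,3),np.uint8);c[:,:400]=a;c[:400,400:]=b;cv2.imwrite('pics/both.png',c)"
```

```text
(no output)
```

View pics/both.png

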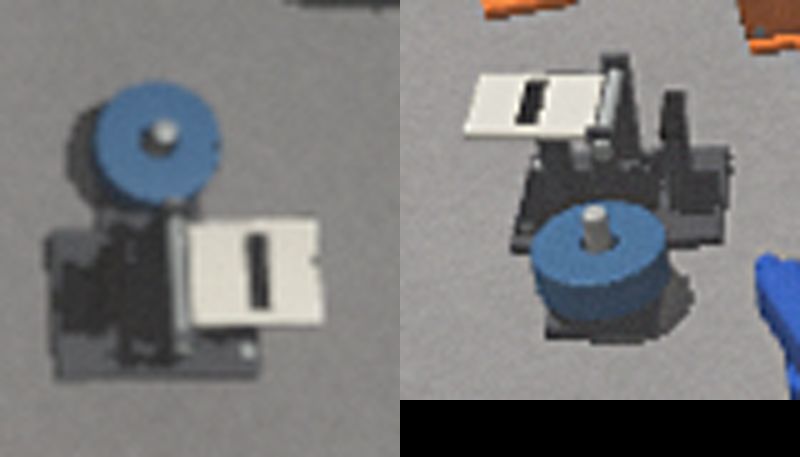

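The crops confirm stand_a: pad on the spindle, paddle nearly level to the right, bar up. Zero-depth pixels polluted those fits, so I'll redo them with filtering.

```bash
python3 - <<'E'
from h import *
rois={"top":dict(pad=(384,148,410,172),paddle=(396,168,430,198),b=(370,165,432,208)),"scene":dict(pad=(214,232,246,264),paddle=(200,206,234,226))}
for n in rois:
    im=cv2.imread(f"pics/{n}0.png");D=np.load(f"{n}.npy");P=cloud(n,D);hsv=cv2.cvtColor(im,cv2.COLOR_BGR2HSV)
    for k,(a,b,c,d) in rois[n].items():
        p=P[b:d,a:c].reshape(-1,3);h=hsv[b:d,a:c].reshape(-1,3);g=D[b:d,a:c].ravel()>.1
        if k=="pad":m=(h[:,0]>95)&(h[:,0]<125)&(h[:,1]>110)&(p[:,2]>.037)
        elif k=="paddle":m=(h[:,2]>150)&(h[:,1]<50)&(p[:,2]>.06)
        else:m=(p[:,2]>.005)&(p[:,2]<.011)
        q=p[m&g];r=cv2.minAreaRect((q[:,:2]*1000).astype(np.float32))
        print(n,k,len(q),np.median(q,0).round(4),r,"circ",cv2.minEnclosingCircle((q[:,:2]*1000).astype(np.float32)))
        if k=="paddle":
            A=np.c_[q[:,:2],np.ones(len(q))];x=np.linalg.lstsq(A,q[:,2],rcond=None)[0];print(" plane",x.round(3), np.round([[*b,A_] for b,A_ in zip(cv2.boxPoints(r),np.c_[cv2.boxPoints(r)/1000,np.ones(4)]@x*1000)],1).tolist())
# everything else near: tall points
P=cloud("top",np.load("top.npy"));
for nm,(u,v) in dict(wr_head=(450,180),jar=(352,146),tapeo=(278,141),orange=(378,246),orange2=(457,286),box=(475,105)).items(): print(nm,P[v,u].round(3))
E
```

```text
top pad 217 [ 0.6198 -0.2718  0.0427] ((618.754638671875, -273.4731750488281), (58.65483474731445, 67.45664978027344), 21.30474090576172) circ ((616.3922729492188, -274.4368896484375), 34.36631393432617)
top paddle 373 [ 0.5293 -0.3173  0.0758] ((530.54443359375, -319.6868896484375), (58.16574478149414, 77.01811981201172), 2.3780264854431152) circ ((530.6917114257812, -319.19012451171875), 47.14694595336914)
 plane [-0.015 -0.056  0.066] [[499.9, -282.4, 74.2], [503.1, -359.4, 78.4], [561.2, -357.0, 77.4], [558.0, -280.0, 73.1]]
top b 469 [ 0.516  -0.2667  0.0078] ((534.989501953125, -295.3404846191406), (144.19747924804688, 200.40284729003906), 4.793025016784668) circ ((542.224853515625, -294.3858947753906), 108.9882583618164)
scene pad 278 [ 0.6225 -0.273   0.0419] ((619.4137573242188, -275.73089599609375), (68.8743896484375, 69.08268737792969), 70.60786437988281) circ ((617.6013793945312, -276.5649719238281), 37.3602180480957)
scene paddle 281 [ 0.5348 -0.3165  0.0755] ((538.2550048828125, -319.13677978515625), (75.6434555053711, 78.6751937866211), 2.9090116024017334) circ ((538.9237060546875, -315.4127197265625), 51.35655975341797)
 plane [ 0.011 -0.055  0.052] [[498.5, -281.8, 72.9], [502.5, -360.3, 77.3], [578.0, -356.5, 77.9], [574.0, -277.9, 73.5]]
wr_head [ 0.565 -0.461  0.009]
jar [ 0.652 -0.124  0.046]
tapeo [0.671 0.128 0.003]
orange [ 0.322 -0.215  0.073]
orange2 [ 0.215 -0.456  0.078]
box [ 0.782 -0.502  0.129]
```

```bash
python3 -m handwheel '[{"roll":0.1194},{"roll":0.1194},{"roll":0.1194},{"roll":0.1194},{"roll":0.1194},{"roll":0.1194},{"roll":0.1194},{"roll":0.1194},{"roll":0.1194},{"roll":0.1194}]' 0 20
python3 -m handwheel '[{"tx":-36,"ty":15},{"tx":-36,"ty":15},{"tx":-36,"ty":15},{"tx":-36,"ty":15},{"tx":-36,"ty":15},{"tx":-36,"ty":15},{"tx":-36,"ty":15},{"tx":-36,"ty":15},{"tx":-36,"ty":15},{"tx":-36,"ty":15},{"tx":-36,"ty":15},{"tx":-36,"ty":15}]'
python3 -m handwheel '[{"tx":-36,"ty":9},{"tx":-36,"ty":9},{"tx":-36,"ty":9},{"tx":-36,"ty":9},{"tx":-36,"ty":9},{"tx":-36,"ty":9},{"tx":-36,"ty":9},{"tx":-36,"ty":9},{"tx":-36,"ty":9},{"tx":-36,"ty":9},{"tx":-36,"ty":9},{"tx":-36,"ty":9}]'
cat >> h.py <<'E'
P0=np.array([.530,-.279,.070]);X=np.array([-.042,.999,0]);Y=np.array([-.999,-.042,0])
def st():
    from station import ctrl
    from scipy.spatial.transform import Rotation as R
    o=ctrl.get_obs();d=o["tool_pos"]-P0;T=R.from_rotvec(o["tool_rot"]).as_matrix()
    print("t",round(o["t"],2),"stand xyz mm",(1e3*np.array([d@X,d@Y,d[2]+.07])).round(1),"toolx",T[:,0].round(3),"F",np.round(o["contact_force"],1),"q",np.round(o["q"],2))
E
python3 -c "import h;h.st()"
```

```text
t 0.1 stand xyz mm [881.3 287.5 230.2] toolx [-0.944  0.33   0.   ] F [-0.8  0.5 -0.7] q [ 1.12  0.05  1.61 -0.    1.48 -0.12]$[0]: bad value
$[0]: bad value
$[0]: bad value
```

```bash
python3 -m handwheel '[{"tx":0,"ty":0,"tz":0,"roll":0.119},{"tx":0,"ty":0,"tz":0,"roll":0.119},{"tx":0,"ty":0,"tz":0,"roll":0.119},{"tx":0,"ty":0,"tz":0,"roll":0.119},{"tx":0,"ty":0,"tz":0,"roll":0.119},{"tx":0,"ty":0,"tz":0,"roll":0.119},{"tx":0,"ty":0,"tz":0,"roll":0.119},{"tx":0,"ty":0,"tz":0,"roll":0.119},{"tx":0,"ty":0,"tz":0,"roll":0.119},{"tx":0,"ty":0,"tz":0,"roll":0.12}]' 0 20; python3 -c "import h;h.st()"
```

```text
t: 0.93
tool_pos: [0.2058, 0.5897, 0.2305]
tool_rot: [2.178, 2.263, -0.002]
contact_force: [-0.1, 0.8, 0.0]
opening: -0.0
grip_force: 0.0
t 0.93 stand xyz mm [881.5 287.4 230.5] toolx [-0.038  0.999 -0.001] F [-0.1  0.8  0. ] q [ 1.12  0.05  1.61 -0.    1.48  1.08]
```

```bash
python3 -m handwheel '[{"tx":-36,"ty":15,"tz":0,"roll":0},{"tx":-36,"ty":15,"tz":0,"roll":0},{"tx":-36,"ty":15,"tz":0,"roll":0},{"tx":-36,"ty":15,"tz":0,"roll":0},{"tx":-36,"ty":15,"tz":0,"roll":0},{"tx":-36,"ty":15,"tz":0,"roll":0},{"tx":-36,"ty":15,"tz":0,"roll":0},{"tx":-36,"ty":15,"tz":0,"roll":0},{"tx":-36,"ty":15,"tz":0,"roll":0},{"tx":-36,"ty":15,"tz":0,"roll":0},{"tx":-36,"ty":15,"tz":0,"roll":0},{"tx":-36,"ty":15,"tz":0,"roll":0}]'
python3 -m handwheel '[{"tx":-36,"ty":9,"tz":0,"roll":0},{"tx":-36,"ty":9,"tz":0,"roll":0},{"tx":-36,"ty":9,"tz":0,"roll":0},{"tx":-36,"ty":9,"tz":0,"roll":0},{"tx":-36,"ty":9,"tz":0,"roll":0},{"tx":-36,"ty":9,"tz":0,"roll":0},{"tx":-36,"ty":9,"tz":0,"roll":0},{"tx":-36,"ty":9,"tz":0,"roll":0},{"tx":-36,"ty":9,"tz":0,"roll":0},{"tx":-36,"ty":9,"tz":0,"roll":0},{"tx":-36,"ty":9,"tz":0,"roll":0},{"tx":-36,"ty":9,"tz":0,"roll":0}]'
python3 -c "import h;h.st()"
```

```text
t: 1.93
tool_pos: [0.4049, 0.1646, 0.231]
tool_rot: [-2.172, -2.27, -0.0]
contact_force: [1.1, -0.5, 0.4]
opening: 0.0004
grip_force: 0.0
t: 2.93
tool_pos: [0.5316, -0.2622, 0.2306]
tool_rot: [-2.172, -2.269, 0.0]
contact_force: [0.4, 1.0, 0.7]
opening: -0.0002
grip_force: 0.0
t 2.93 stand xyz mm [ 16.7  -2.3 230.6] toolx [-0.044  0.999  0.001] F [0.4 1.  0.7] q [-0.58 -0.02  1.69  0.    1.47 -0.63]
```

```bash
python3 -m handwheel '[{"tx":-30,"ty":0,"tz":0,"roll":0},{"tx":-30,"ty":0,"tz":0,"roll":0},{"tx":-30,"ty":0,"tz":0,"roll":0},{"tx":-32,"ty":-1,"tz":0,"roll":0},{"tx":0,"ty":0,"tz":0,"roll":0},{"tx":0,"ty":0,"tz":0,"roll":0}]'
python3 - <<'E'
from h import *; import h
from station import ctrl
from scipy.spatial.transform import Rotation as R
h.st();o=ctrl.get_obs();im,d=optics.get_image("wrist");p=optics.camera_params("wrist");K=np.array(p["mtx"])
v,u=np.mgrid[:400,:640];c=np.stack([(u-K[0,2])*d/K[0,0],(v-K[1,2])*d/K[1,1],d],-1)
E=np.array(p["tool_from_camera"]);W=(c@E[:3,:3].T+E[:3,3])@R.from_rotvec(o["tool_rot"]).as_matrix().T+o["tool_pos"]
S=np.stack([(W-P0)@X,(W-P0)@Y,W[...,2]],-1)*1e3
cv2.imwrite("pics/w1.png",im[:,:,::-1])
hs=cv2.cvtColor(im,cv2.COLOR_RGB2HSV);m=(d>.05)&(hs[...,2]>140)&(hs[...,1]<60)&(S[...,2]>64)&(S[...,2]<110)&(abs(S[...,0])<120)&(abs(S[...,1])<60)
q=S[m];print(len(q),np.percentile(q,[1,50,99],0).round(1));r=cv2.minAreaRect(q[:,:2].astype(np.float32));print(r)
A=np.c_[q[:,:2],np.ones(len(q))];print(np.linalg.lstsq(A,q[:,2],rcond=None)[0])
E
```

```text
t: 3.43
tool_pos: [0.5354, -0.3834, 0.2302]
tool_rot: [-2.173, -2.266, -0.0]
contact_force: [-0.2, 1.2, -0.8]
opening: 0.0002
grip_force: 0.0
t 3.43 stand xyz mm [-104.6   -1.   230.2] toolx [-0.042  0.999  0.001] F [-0.2  1.2 -0.8] q [-0.73  0.13  1.53  0.    1.48 -0.78]
1854 [[-79.7 -28.9  73. ]
 [-68.8  10.8  77.3]
 [ -3.6  45.3  79.3]]
((-52.503631591796875, 20.31615447998047), (107.77703857421875, 52.65534210205078), 48.64921951293945)
[-5.25881229e-02 -7.85869330e-04  7.37300990e+01]
```

View pics/w1.png

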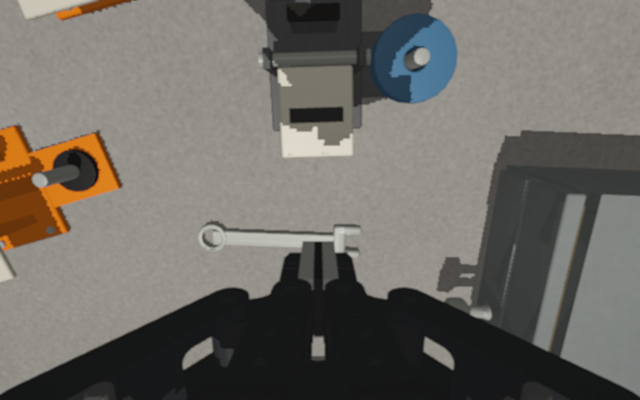

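The wrist view confirms the paddle's free edge at rows 155, columns 282–353, straight ahead of the closed fingers. The stand-frame fit agrees to within about 2 mm. Now I'll descend and make contact.

```bash
python3 -m handwheel '[{"tx":0,"ty":0,"tz":34,"roll":0},{"tx":0,"ty":0,"tz":34,"roll":0},{"tx":0,"ty":0,"tz":34,"roll":0},{"tx":0,"ty":0,"tz":34,"roll":0},{"tx":0,"ty":0,"tz":32,"roll":0},{"tx":5,"ty":0,"tz":0,"roll":0},{"tx":4,"ty":0,"tz":0,"roll":0},{"tx":0,"ty":0,"tz":0,"roll":0},{"tx":0,"ty":0,"tz":0,"roll":0}]'
python3 -c "import h;h.st()"; python3 -m handwheel '[{"tx":1,"ty":0,"tz":0,"roll":0},{"tx":1,"ty":0,"tz":0,"roll":0},{"tx":0,"ty":0,"tz":0,"roll":0},{"tx":0,"ty":0,"tz":0,"roll":0}]'
```

```text
t: 4.23
tool_pos: [0.5375, -0.3739, 0.067]
tool_rot: [2.167, 2.267, 0.0]
contact_force: [0.6, 0.2, 0.1]
opening: -0.0
grip_force: 0.0
t 4.23 stand xyz mm [-95.2  -3.6  67. ] toolx [-0.045  0.999 -0.004] F [0.6 0.2 0.1] q [-0.72  0.26  1.66  0.    1.21 -0.77]
t: 4.57
tool_pos: [0.5359, -0.3717, 0.0642]
tool_rot: [2.171, 2.269, 0.0]
contact_force: [0.6, 0.3, -0.3]
opening: 0.0001
grip_force: 0.0
```

```bash
for i in 1; do python3 -m handwheel '[{"tx":1,"ty":0,"tz":1,"roll":0},{"tx":1,"ty":0,"tz":1,"roll":0},{"tx":0,"ty":0,"tz":0,"roll":0},{"tx":0,"ty":0,"tz":0,"roll":0}]'; done; python3 -c "import h;h.st()"; python3 -m handwheel '[{"tx":1,"ty":0,"tz":0,"roll":0},{"tx":0.5,"ty":0,"tz":0,"roll":0},{"tx":0,"ty":0,"tz":0,"roll":0}]';python3 -c "import h;h.st()"
```

```text
t: 4.9
tool_pos: [0.5356, -0.3703, 0.0616]
tool_rot: [2.171, 2.268, -0.001]
contact_force: [1.1, -5.0, -0.2]
opening: 0.0
grip_force: 2.1
t 4.9 stand xyz mm [-91.4  -1.8  61.6] toolx [-0.044  0.999 -0.002] F [ 1.1 -5.  -0.2] q [-0.72  0.26  1.67 -0.    1.2  -0.76]
t: 5.15
tool_pos: [0.5357, -0.3702, 0.0621]
tool_rot: [2.169, 2.266, -0.004]
contact_force: [0.2, -7.8, -0.3]
opening: 0.0004
grip_force: 4.0
t 5.15 stand xyz mm [-91.3  -1.8  62.1] toolx [-0.044  0.999 -0.005] F [ 0.2 -7.8 -0.3] q [-0.72  0.26  1.67 -0.    1.2  -0.76]
```

```bash
python3 -m handwheel '[{"tx":0.3,"ty":0,"tz":-2,"roll":0},{"tx":0.3,"ty":0,"tz":-2,"roll":0},{"tx":0.3,"ty":0,"tz":-2,"roll":0},{"tx":0,"ty":0,"tz":0,"roll":0}]';python3 -c "
import h;h.st()"
```

```text
t: 5.48
tool_pos: [0.5357, -0.3696, 0.0688]
tool_rot: [2.169, 2.266, -0.004]
contact_force: [-0.7, -8.2, 1.7]
opening: 0.0002
grip_force: 4.0
t 5.48 stand xyz mm [-90.7  -1.9  68.8] toolx [-0.044  0.999 -0.005] F [-0.7 -8.2  1.7] q [-0.72  0.25  1.67 -0.    1.21 -0.76]
```

```bash
cat >> h.py <<'E'
def ang(n="scene",save=None):
    im,d=optics.get_image(n);W=cloud(n,d);S=np.stack([(W-P0)@X,(W-P0)@Y,W[...,2]-.07],-1)*1e3
    if save:cv2.imwrite(save,im[:,:,::-1])
    hs=cv2.cvtColor(im,cv2.COLOR_RGB2HSV);m=(d>.1)&(hs[...,2]>110)&(hs[...,1]<60)&(abs(S[...,1])<32)&(S[...,2]>-2)&(np.hypot(S[...,0],S[...,2])<88)
    q=S[m];q=q[np.hypot(q[:,0],q[:,2])>20]
    print(n,len(q),"angle",np.median(np.arctan2(q[:,2],-q[:,0])).round(3) if len(q) else None,np.percentile(q,[3,50,97],0).round(0).tolist())
E
python3 -c "
import h;h.ang('scene','pics/s2.png');h.ang('top')
import cv2;i=cv2.imread('pics/s2.png')[170:270,150:310];cv2.imwrite('pics/s2c.png',cv2.resize(i,None,fx=4,fy=4))"
```

```text
scene 230 angle 0.186 [[-80.0, -30.0, 4.0], [-56.0, -4.0, 9.0], [-20.0, 25.0, 15.0]]
top 1 angle 0.341 [[-19.0, -16.0, 7.0], [-19.0, -16.0, 7.0], [-19.0, -16.0, 7.0]]
```

View pics/s2c.png

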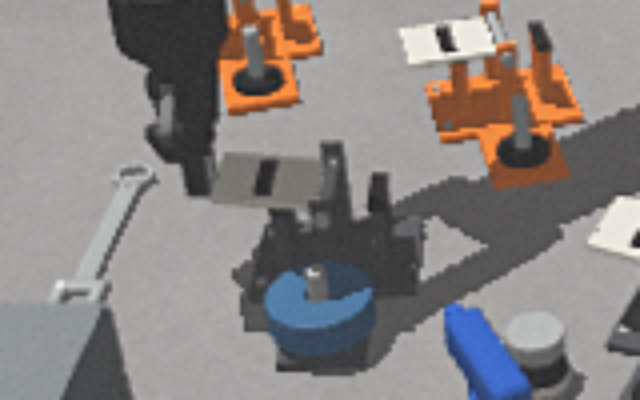

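It works: the paddle is lifting, at about 0.13 rad with the edge against the fingers. I'll keep following the arc.

```bash
python3 -m handwheel '[{"tx":0.8,"ty":0,"tz":-4,"roll":0},{"tx":0.8,"ty":0,"tz":-4,"roll":0},{"tx":1,"ty":0,"tz":-4,"roll":0},{"tx":1,"ty":0,"tz":-4,"roll":0},{"tx":1.2,"ty":0,"tz":-4,"roll":0}]';python3 -c "
import h;h.st();h.ang()"; python3 -m handwheel '[{"tx":2,"ty":0,"tz":-4,"roll":0},{"tx":2,"ty":0,"tz":-4,"roll":0},{"tx":2.2,"ty":0,"tz":-4,"roll":0},{"tx":2.4,"ty":0,"tz":-4,"roll":0},{"tx":2.6,"ty":0,"tz":-4,"roll":0}]';python3 -c "
import h;h.st();h.ang()"
```

```text
t: 6.0
tool_pos: [0.5354, -0.3645, 0.0888]
tool_rot: [2.17, 2.266, -0.004]
contact_force: [0.1, -6.8, 2.3]
opening: -0.0
grip_force: 3.4
t 6.0 stand xyz mm [-85.7  -1.8  88.8] toolx [-0.044  0.999 -0.005] F [ 0.1 -6.8  2.3] q [-0.71  0.22  1.67 -0.    1.24 -0.75]
scene 240 angle 0.437 [[-73.0, -31.0, 9.0], [-51.0, -6.0, 23.0], [-20.0, 26.0, 34.0]]
t: 6.47
tool_pos: [0.5347, -0.3528, 0.1088]
tool_rot: [2.171, 2.267, -0.003]
contact_force: [-2.1, -4.7, 3.2]
opening: 0.0003
grip_force: 2.5
t 6.47 stand xyz mm [-73.9  -1.6 108.8] toolx [-0.043  0.999 -0.004] F [-2.1 -4.7  3.2] q [-0.7   0.19  1.68 -0.    1.27 -0.74]
scene 231 angle 0.726 [[-63.0, -31.0, 15.0], [-42.0, -7.0, 37.0], [-16.0, 26.0, 52.0]]
```

```bash
python3 -m handwheel '[{"tx":3.4,"ty":0,"tz":-3,"roll":0},{"tx":3.6,"ty":0,"tz":-3,"roll":0},{"tx":3.7,"ty":0,"tz":-3,"roll":0},{"tx":3.8,"ty":0,"tz":-3,"roll":0},{"tx":4,"ty":0,"tz":-2,"roll":0},{"tx":4.2,"ty":0,"tz":-2,"roll":0},{"tx":4.2,"ty":0,"tz":-2,"roll":0},{"tx":4.2,"ty":0,"tz":-1.5,"roll":0},{"tx":4.2,"ty":0,"tz":-1.5,"roll":0},{"tx":4.2,"ty":0,"tz":-1,"roll":0}]';python3 -c "
import h;h.st();h.ang()"; python3 -m handwheel '[{"tx":4.2,"ty":0,"tz":-1,"roll":0},{"tx":4.2,"ty":0,"tz":-1,"roll":0},{"tx":4.2,"ty":0,"tz":-0.5,"roll":0},{"tx":4.2,"ty":0,"tz":0,"roll":0},{"tx":4.2,"ty":0,"tz":0,"roll":0}]';python3 -c "
import h;h.st();h.ang()"
```

```text
t: 7.35
tool_pos: [0.5326, -0.3106, 0.1289]
tool_rot: [-2.171, -2.269, 0.0]
contact_force: [-0.7, -1.7, -0.4]
opening: -0.0003
grip_force: 0.5
t 7.35 stand xyz mm [-31.7  -1.3 128.9] toolx [-0.044  0.999  0.001] F [-0.7 -1.7 -0.4] q [-0.65  0.12  1.72  0.    1.31 -0.69]
scene 113 angle 1.354 [[-20.0, -31.0, 22.0], [-12.0, -13.0, 57.0], [-5.0, 27.0, 78.0]]
t: 7.82
tool_pos: [0.5319, -0.2902, 0.1319]
tool_rot: [-2.172, -2.27, 0.0]
contact_force: [-0.5, -0.9, -0.2]
opening: 0.0
grip_force: 0.5
t 7.82 stand xyz mm [-11.3  -1.4 131.9] toolx [-0.044  0.999 -0.   ] F [-0.5 -0.9 -0.2] q [-0.62  0.09  1.75 -0.    1.31 -0.67]
scene 77 angle 1.612 [[-4.0, -31.0, 22.0], [2.0, -19.0, 66.0], [6.0, 28.0, 79.0]]
```

```bash
python3 -m handwheel '[{"tx":3.7,"ty":0,"tz":0.2,"roll":0},{"tx":3.7,"ty":0,"tz":0.3,"roll":0},{"tx":3.7,"ty":0,"tz":0.5,"roll":0},{"tx":3.7,"ty":0,"tz":0.6,"roll":0},{"tx":3.6,"ty":0,"tz":0.8,"roll":0},{"tx":3.5,"ty":0,"tz":1.2,"roll":0},{"tx":3.5,"ty":0,"tz":1.4,"roll":0},{"tx":3.4,"ty":0,"tz":1.6,"roll":0},{"tx":3.3,"ty":0,"tz":1.7,"roll":0},{"tx":3.2,"ty":0,"tz":1.9,"roll":0}]';python3 -c "
import h;h.st();h.ang()"; python3 -m handwheel '[{"tx":2.9,"ty":0,"tz":2.2,"roll":0},{"tx":2.9,"ty":0,"tz":2.3,"roll":0},{"tx":2.8,"ty":0,"tz":2.5,"roll":0},{"tx":2.7,"ty":0,"tz":2.6,"roll":0},{"tx":2.5,"ty":0,"tz":2.8,"roll":0}]';python3 -c "
import h;h.st();h.ang();h.ang('top')"
```

```text
t: 8.7
tool_pos: [0.5305, -0.2549, 0.1215]
tool_rot: [2.172, 2.27, 0.0]
contact_force: [-0.0, -1.3, 0.5]
opening: -0.0
grip_force: 0.4
t 8.7 stand xyz mm [ 24.   -1.5 121.5] toolx [-0.044  0.999 -0.   ] F [-0.  -1.3  0.5] q [-0.57  0.06  1.8   0.    1.29 -0.62]
scene 113 angle 2.141 [[9.0, -30.0, 20.0], [33.0, -12.0, 53.0], [45.0, 28.0, 66.0]]
t: 9.17
tool_pos: [0.5298, -0.2412, 0.1089]
tool_rot: [-2.172, -2.27, 0.0]
contact_force: [-1.0, -1.4, 0.5]
opening: 0.0
grip_force: 0.5
t 9.17 stand xyz mm [ 37.8  -1.4 108.9] toolx [-0.044  0.999 -0.   ] F [-1.  -1.4  0.5] q [-0.56  0.06  1.82 -0.    1.26 -0.6 ]
scene 135 angle 2.434 [[14.0, -30.0, 16.0], [44.0, -11.0, 39.0], [60.0, 27.0, 48.0]]Traceback (most recent call last):
  File "<string>", line 2, in <module>
    import h;h.st();h.ang();h.ang('top')
                            ~~~~~^^^^^^^
  File "h.py", line 18, in ang
    print(n,len(q),"angle",np.median(np.arctan2(q[:,2],-q[:,0])).round(3) if len(q) else None,np.percentile(q,[3,50,97],0).round(0).tolist())
                                                                                              ~~~~~~~~~~~~~^^^^^^^^^^^^^^^
    return _quantile_unchecked(
        a, q, axis, out, overwrite_input, method, keepdims, weights)
    return _ureduce(a,
                    func=_quantile_ureduce_func,
    ...<5 lines>...
                    overwrite_input=overwrite_input,
                    method=method)
    r = func(a, **kwargs)
    result = _quantile(arr,
                       quantiles=q,
    ...<2 lines>...
                       out=out,
                       weights=wgt)
    slices_having_nans = np.isnan(arr[-1, ...])
                                  ~~~^^^^^^^^^
IndexError: index -1 is out of bounds for axis 0 with size 0
```

```bash
python3 -m handwheel '[{"tx":2.2,"ty":0,"tz":2.9,"roll":0},{"tx":2,"ty":0,"tz":3,"roll":0},{"tx":1.9,"ty":0,"tz":3.2,"roll":0},{"tx":1.7,"ty":0,"tz":3.3,"roll":0},{"tx":1.5,"ty":0,"tz":3.4,"roll":0},{"tx":1,"ty":0,"tz":3,"roll":0},{"tx":0.8,"ty":0,"tz":3,"roll":0},{"tx":0.6,"ty":0,"tz":3,"roll":0},{"tx":0.4,"ty":0,"tz":3,"roll":0}]';python3 -c "
import h;h.st();h.ang()"; python3 -m handwheel '[{"tx":0.3,"ty":0,"tz":2,"roll":0},{"tx":0.2,"ty":0,"tz":2,"roll":0},{"tx":0,"ty":0,"tz":2,"roll":0},{"tx":0,"ty":0,"tz":0,"roll":0}]';python3 -c "
import h;h.st();h.ang()"
```

```text
t: 10.02
tool_pos: [0.5293, -0.2292, 0.0811]
tool_rot: [-2.172, -2.27, -0.0]
contact_force: [-0.1, 0.3, 0.8]
opening: 0.0
grip_force: 0.5
t 10.02 stand xyz mm [49.8 -1.4 81.1] toolx [-0.044  0.999  0.   ] F [-0.1  0.3  0.8] q [-0.54  0.08  1.85  0.    1.21 -0.58]
scene 146 angle 2.953 [[21.0, -29.0, 4.0], [54.0, -12.0, 10.0], [73.0, 28.0, 15.0]]
t: 10.4
tool_pos: [0.5291, -0.2288, 0.0749]
tool_rot: [-2.172, -2.27, 0.0]
contact_force: [0.3, -0.0, 0.3]
opening: 0.0001
grip_force: 0.0
t 10.4 stand xyz mm [50.2 -1.3 74.9] toolx [-0.044  0.999  0.   ] F [ 0.3 -0.   0.3] q [-0.54  0.09  1.85 -0.    1.2  -0.58]
scene 151 angle 3.06 [[20.0, -30.0, 0.0], [55.0, -11.0, 4.0], [74.0, 30.0, 8.0]]
```

Top surface is at about 75 mm and full rest is 73 mm. I'll press down in small steps until the force rises.

```bash
python3 -m handwheel '[{"tx":0,"ty":0,"tz":1,"roll":0},{"tx":0,"ty":0,"tz":1,"roll":0},{"tx":0,"ty":0,"tz":1,"roll":0},{"tx":0,"ty":0,"tz":0,"roll":0}]'; python3 -m handwheel '[{"tx":0,"ty":0,"tz":1,"roll":0},{"tx":0,"ty":0,"tz":0.5,"roll":0},{"tx":0,"ty":0,"tz":0,"roll":0},{"tx":0,"ty":0,"tz":0,"roll":0}]';python3 -c "
import h;h.st();h.ang()"
```

```text
t: 10.78
tool_pos: [0.5294, -0.2289, 0.0729]
tool_rot: [-2.172, -2.27, 0.0]
contact_force: [-2.1, 1.5, 4.6]
opening: 0.0001
grip_force: 1.9
t: 11.12
tool_pos: [0.5295, -0.229, 0.0727]
tool_rot: [-2.172, -2.27, 0.0]
contact_force: [-5.2, 3.2, 10.5]
opening: -0.0003
grip_force: 5.2
t 11.12 stand xyz mm [50.  -1.6 72.7] toolx [-0.044  0.999  0.   ] F [-5.2  3.2 10.5] q [-0.54  0.09  1.85 -0.    1.2  -0.58]
scene 146 angle 3.082 [[21.0, -30.0, -1.0], [58.0, -11.0, 3.0], [74.0, 28.0, 20.0]]
```

The paddle is hard on the rest: 10 N, with the tip stopped at 73 mm. Now I'll lift straight up and check.

```bash
python3 -m handwheel '[{"tx":0,"ty":0,"tz":-3,"roll":0},{"tx":0,"ty":0,"tz":-10,"roll":0},{"tx":0,"ty":0,"tz":-25,"roll":0},{"tx":0,"ty":0,"tz":-30,"roll":0},{"tx":0,"ty":0,"tz":-30,"roll":0},{"tx":0,"ty":0,"tz":-30,"roll":0},{"tx":0,"ty":-30,"tz":-10,"roll":0},{"tx":0,"ty":-30,"tz":0,"roll":0},{"tx":0,"ty":-30,"tz":0,"roll":0},{"tx":0,"ty":0,"tz":0,"roll":0},{"tx":0,"ty":0,"tz":0,"roll":0},{"tx":0,"ty":0,"tz":0,"roll":0}]';python3 -c "
import h;h.st();h.ang('scene','pics/s3.png')
import cv2;i=cv2.imread('pics/s3.png')[170:300,150:450];cv2.imwrite('pics/s3c.png',cv2.resize(i,None,fx=2.6,fy=2.6))"
```

```text
t: 12.17
tool_pos: [0.4398, -0.2331, 0.2094]
tool_rot: [2.171, 2.269, 0.001]
contact_force: [0.3, -0.2, 0.3]
opening: -0.0001
grip_force: 0.0
t 12.17 stand xyz mm [ 49.7  88.2 209.4] toolx [-0.044  0.999 -0.001] F [ 0.3 -0.2  0.3] q [-0.64 -0.25  1.93  0.    1.46 -0.68]
scene 199 angle 3.072 [[22.0, -30.0, -1.0], [50.0, -4.0, 3.0], [74.0, 29.0, 6.0]]
```

View pics/s3c.png

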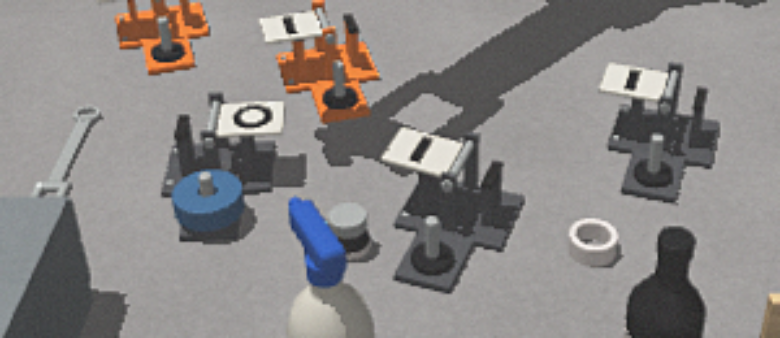

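The marker lies flat with the ring face up. The pad, the other two markers and the nearby items look unchanged. The measured top surface is about 3 mm above the pivot plane, which matches the plate's half-thickness. The robot is clear, so I'm handing in.

```bash
python3 -c "
from station import ctrl;print(ctrl.finish_job())"
```

```text
the job is handed in; nothing more can be done
None
```

I pushed stand_a's marker over its pivot onto the opposite rest, flat with the ring face up, and handed the job in at about 12 s; no verdict came back, but the last picture showed the pad, the other two markers and the items around the stands looking undisturbed.

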